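# Roll the vial caps home

### The arm

A 6-joint arm with a two-finger parallel gripper is mounted at the origin on the work surface; the furniture and walls round the work are solid. World frame = base frame: x ahead of the robot, y to its left, z up, the work surface at z = 0. Lengths are in m, angles in degrees, forces in N, time in s.
With the tool pointing down it reaches from about 0.375 to 0.9 m from the base axis. Payload 3.1 kg.
Tool frame: the origin (TCP) lies at the very end of the fingers, on their centre line; the grasp point (between the pads) lies bot.grip_point_offset behind it (bot.grip_point_offset is the distance from the TCP to the grasp point, in m); z points along the fingers, y is the line along which they close (so a half turn about z gives the same grasp; the last joint's range is limited). The gripper opens to 87 mm and grips with 3 to 60 N. Pads are 19 mm wide; open, the fingers measure 117 mm over their backs; the gripper's body (75 mm by 190 mm) begins 51 mm behind the grasp point.
Start: joints at [63.971, 30.224, 82.088, -0, 67.689, -10.227], TCP at [0.17, 0.601, 0.223] pointing down, gripper open.
Joint ranges: [-176.69, 176.69], [-43.24, 126.21], [12.49, 139.97], [-82, 262], [0, 151.66], [-163.58, 163.58]. Speed limits (degrees/s): [159.86, 159.86, 180, 180, 180, 180].

### API

Orientations are given as a 3x3 rotation matrix whose columns are the frame's x, y, z axes.
In Python, from rig import bot, viewer, ticket gives the robot as it stands.
- The arm moves only by the tool servo_tool, never from a script. Its argument "targets" is a list of rows, each an object with "offset": the shift along the tool's x, y, z in m, a list of three; "dr": the turn, a rotation vector about the tool's x, y, z in degrees, a list of three. In form: [{"offset": [x, y, z], "dr": [ax, ay, az]}, ...]. A call has 1 to 20 rows; each row is the pose to reach, as a shift and turn from the pose commanded when the call began, along the tool's axes at that moment; what a row does not reach only later rows make up. A row lasts 1/12 s, in which the tool goes at most 41.7 mm and 7.16 degrees, less where a joint would pass 70% of its speed; a pose out of reach is approached as far as the arm can. A call with a gripper value outside its range is refused whole. "gripper" is the gripper command: -1 is fully open, 1 is shut, values between are in proportion, set as the call begins (left out, the last holds). The fingers move at their own pace and stop on an object; the grip force is fixed at half the most. Time passes only in rows, so rows that repeat a pose let the fingers close. It gives the time, the measured TCP pose, the force, the opening and the grip force at its end, in the units of the state.
- bot.read_state(): the state, without advancing time (a new reading comes with each control period).
- viewer.capture(name): name is "scene" or "top"; returns a dict with "color" (420x560x3 uint8, red, green, blue), "camera_matrix" (3x3 intrinsics, pixels), "R" (3x3) and "t" (3): a world point X has camera coordinates R X + t. Camera axes: x right, y down, z forward; pixel columns grow to the right and rows downward; lengths in m; the calibration is good to about 2 mm. A picture is of the moment at which its call begins. There is no depth.
- ticket.hand_in(): hands the job in; it is judged then, once.
The state is a dict: "time_s": time; "joint_positions": joint angles; "qvel": joint speeds; "tau": joint torques, N m; "position": TCP position; "tcp_rot": TCP orientation; "force": force on the tool from outside, world axes, zero at the start; "moment": the same for the moment, N m; "opening": opening from 0.0 (shut) to 1.0 (fully open); "grasp_force": force on a finger pad.
Only numpy, scipy, OpenCV 4.12 (cv2) and the standard library are available. Lean on these libraries where they do the work, as an engineer would, in place of code of your own. Each camera call takes 0.05 s, during which the arm holds its last target. There are 200 camera calls.

### The job

The eight red push-on caps stand proud on their vials in the capping rack, whose bed has been left at some odd height and slope. Take the hand roller from its rest, roll it firmly but without brute force (about 12 N, never over 25 N) along the row until every cap is fully home, and hang the roller upright in its rest again. Only the roller may touch the rack, and leave the bottle, the carton and the dish where they stand.

Things in the scene. Friction and masses are not known exactly. Their poses are not given: they have to be found in the camera images.
- rack: capping rack screwed to the bench: grey base 90 x 160 x 12 mm, an aluminium yoke, in it a blue bed 40 x 130 mm with eight glass vials in one row. Origin: centre of the base's underside; z up; the row of caps runs along y. Only the roller may touch it, never the gripper or arm, and never with more than 25 N.
- bed_pivot (a point): fixed point 45 mm above the rack's origin (axes as the rack's), near the bed's pivot, whose pin lies along x. The bed is clamped stiff: rolling loads do not move it. But it starts at an unknown height, up to 6 mm above or below the middle setting, and an unknown slope of up to 0.12 rad, either end up; no reading shows them: feel for the caps.
- row_centre (a point): fixed point 78 mm above the rack's origin: middle of the row, at the tops of raised caps with the bed level at its middle setting (home caps: 4 mm lower); height and slope put an end cap up to 12 mm higher or lower, and shift the row up to 4 mm along y. Eight red caps 13 mm across, 14 mm apart along the rack's y, from -49 to +49 mm. Each takes 4 to 7 N to push down and stays where it is left.
- roller: hand roller: black rubber roller 32 mm in diameter, 28 mm wide, turning freely on an axle along x (it rolls along y), in a steel fork 40 mm wide. Origin: lowest point of the roller; z up along the handle. The fork is sprung: it yields from 2.5 N, 1 mm for every further 5 N, up to 5 mm (27 N), then is solid. About 0.25 kg. In its rest the origin is 8 mm above the bench.
- roller_guard (a point): centre of the underside of the roller's square aluminium guard plate, 64 x 64 x 5 mm, 46 mm above the roller's origin; axes as the roller's
- roller_handle (a point): point to grip, 85 mm above the roller's origin: on the axis of the upright wooden handle, 24 x 24 mm with flats along x and y, which reaches from 51 to 115 mm above the roller's origin; axes as the roller's
- rest: roller rest screwed to the bench: dark steel foot 90 x 86 x 5 mm with a grey square frame 64 x 60 mm. Origin: centre of its underside, z up. The roller hangs in the frame with its guard plate flat on the rim, its axes along those of the rest (a half turn is as good).
- rest_rim (a point): centre of the rest's open top, 54 mm above its origin; the opening is 46 mm along x and 42 mm along y
- oil: bystander: small brown bottle with black cap, 31 x 32 x 73 mm, origin under its centre
- slips: bystander: small flat carton 35 x 34 x 14 mm with a green band, origin under its centre
- dish: bystander: closed petri dish 70 mm across, 15 mm high, origin under its centre
- cap0 (a joint): travel of cap 0 of the row (numbered from the rack's -y end to its +y end): 0 fully raised, 0.004 m fully home
- cap1 (a joint): travel of cap 1 of the row (numbered from the rack's -y end to its +y end): 0 fully raised, 0.004 m fully home
- cap2 (a joint): travel of cap 2 of the row (numbered from the rack's -y end to its +y end): 0 fully raised, 0.004 m fully home
- cap3 (a joint): travel of cap 3 of the row (numbered from the rack's -y end to its +y end): 0 fully raised, 0.004 m fully home
- cap4 (a joint): travel of cap 4 of the row (numbered from the rack's -y end to its +y end): 0 fully raised, 0.004 m fully home
- cap5 (a joint): travel of cap 5 of the row (numbered from the rack's -y end to its +y end): 0 fully raised, 0.004 m fully home
- cap6 (a joint): travel of cap 6 of the row (numbered from the rack's -y end to its +y end): 0 fully raised, 0.004 m fully home
- cap7 (a joint): travel of cap 7 of the row (numbered from the rack's -y end to its +y end): 0 fully raised, 0.004 m fully home
Not all that is in view belongs to the job. What is shaped like the roller but green or pink is not meant.

How it is judged (in metres and radians):
On the way, in this order (a step that is already met when the one before it is completed fails the run):
1. the roller has been lifted out of its rest (z of roller in the frame of rest above 0.06 m), for 0.1 s.
2. every cap has been rolled home (value of joint each of cap0, cap1, cap2, cap3, cap4, cap5, cap6, cap7 above 0.0025 m), for 0.2 s.
At the end, for the whole second after the job is handed in: All eight caps are home (pushed down at least 2.5 mm of their 4 mm), and the roller hangs at rest in its rest: within 12 mm of its centre, guard plate on the rim within 4 mm of height, upright within 0.08 rad (all of step 2 and horizontal distance between roller and rest below 0.012 m and z of roller in the frame of rest between 0.004 and 0.012 m and angle between roller's own z axis and vertical below 0.08 rad and linear speed of roller below 0.02 m/s); the robot touches nothing.
It fails at once if the roller presses on the rack with more than 25 N (contact force between roller and rack above 25 N).
It fails at once if the gripper or the arm touches the rack (contact force between any of the fingers, the arm and rack above 1 N).
It fails at once if the brown bottle is moved from its place by more than 20 mm (distance of oil from where it was at the start of the episode above 0.02 m).
It fails at once if the carton is moved from its place by more than 20 mm (distance of slips from where it was at the start of the episode above 0.02 m).
It fails at once if the petri dish is moved from its place by more than 20 mm (distance of dish from where it was at the start of the episode above 0.02 m).
It also fails if it takes over 67 s, if anything falls off the work surface, if the arm or the gripper's body presses on something with over 40 N, if the wrist force passes 120 N, or if a joint passes its speed limit or range.

## Working session

There is one attempt and no reset: what is moved stays moved. The work goes in short steps, Python scripts to look and compute and a tool call to move; the robot and the scene stay as the last step left them, time stands still between calls to the robot, and variables do not carry over. Pictures are saved under pics/ and viewed, at most 10 in all, crops included, and the job is handed in when it is done.

Besides the shell and the picture viewer there is one more tool, called after "Request:" as name(argument=value, ...), one argument or row to a line, values as JSON. servo_tool: Moves the arm, as the interface text tells. Its arguments: {"type":"object","properties":{"targets":{"type":"array"},"gripper":{"type":"number"}},"required":["targets"]}

```bash
mkdir -p pics; ls; python3 - <<'E'
from rig import bot,viewer
import cv2,numpy as np
s=bot.read_state();print({k:np.round(v,3).tolist() for k,v in s.items()},bot.grip_point_offset)
for n in("scene","top"):
    c=viewer.capture(n);cv2.imwrite(f"pics/{n}0.png",c["color"][:,:,::-1])
    np.savez(f"pics/{n}0.npz",**c);print(n,np.round(c["camera_matrix"],1).tolist(),np.round(c["R"],3).tolist(),np.round(c["t"],3))
E
```

```text
pics
{'time_s': 0.0, 'joint_positions': [63.971, 30.279, 82.156, 0.001, 67.687, -10.229], 'qvel': [-0.013, 0.062, 0.03, 0.086, -0.066, 0.042], 'tau': [0.0, -44.005, -17.659, 0.063, 0.058, -0.0], 'position': [0.17, 0.601, 0.222], 'tcp_rot': [[-0.962, 0.272, -0.001], [0.272, 0.962, -0.002], [0.0, -0.002, -1.0]], 'force': [0.996, 0.649, -0.033], 'moment': [0.054, -0.051, -0.025], 'grasp_force': 0.0, 'opening': 1.001} 0.0187
scene [[427.1, 0.0, 273.6], [0.0, 427.1, 209.0], [0.0, 0.0, 1.0]] [[0.825, -0.565, -0.02], [-0.359, -0.495, -0.791], [0.437, 0.659, -0.612]] [-0.298  0.268  0.64 ]
top [[453.5, 0.0, 276.3], [0.0, 453.5, 203.9], [0.0, 0.0, 1.0]] [[0.005, -1.0, 0.008], [-0.994, -0.006, -0.112], [0.112, -0.007, -0.994]] [0.117 0.42  0.993]
```

View pics/scene0.png

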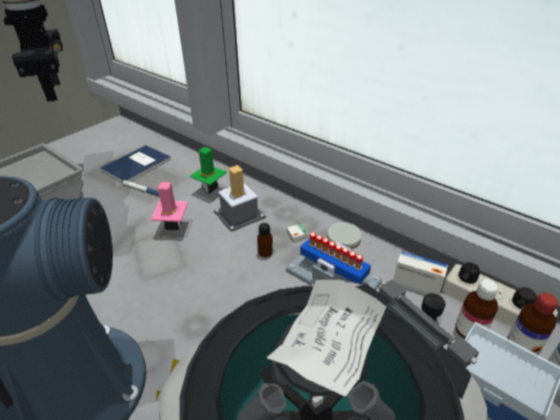

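View pics/top0.png

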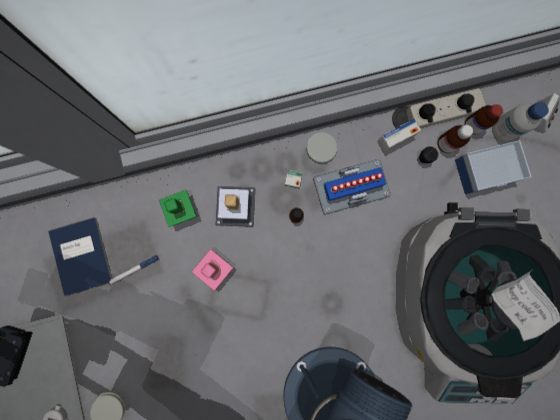

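The scene view shows three roller-like tools: green at (207,170), pink at (168,205) and a wooden-handled one at (237,195). In the top view they are at (178,207), (213,270) and (234,203). The wooden one hangs in the grey frame on a dark foot, so it is the one meant. The rack is at top (352,187), the bottle (296,215), the carton (293,180) and the dish (321,148). I'll confirm with one enlarged crop.

```bash
python3 - <<'E'
import cv2,numpy as np
t=cv2.imread("pics/top0.png");s=cv2.imread("pics/scene0.png")
a=t[170:240,195:275];b=t[145:220,300:400];c=s[155:230,190:270];d=s[220:290,285:385]
r=lambda i:cv2.resize(i,(390,290),interpolation=cv2.INTER_CUBIC)
cv2.imwrite("pics/crop1.png",np.vstack([np.hstack([r(a),r(b)]),np.hstack([r(c),r(d)])]))
E
```

```text
(no output)
```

View pics/crop1.png

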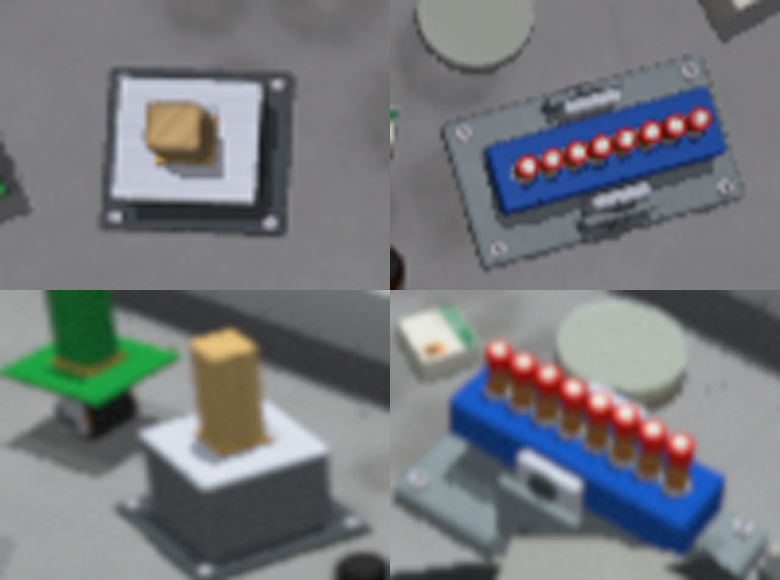

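The crop confirms the wooden handle, white guard and grey frame on the dark foot. The rack shows eight red caps in the blue bed.

```bash
cat > h.py <<'E'
import numpy as np,cv2
def load(n): return dict(np.load(f"pics/{n}.npz"))
def ray(c,p):
    d=np.linalg.inv(c["camera_matrix"])@np.array([p[0],p[1],1.]);R=c["R"];return -R.T@c["t"],R.T@d
def onplane(c,p,z):
    o,d=ray(c,p);return o+d*(z-o[2])/d[2]
def tri(c1,p1,c2,p2):
    A=[];b=[]
    for c,p in((c1,p1),(c2,p2)):
        o,d=ray(c,p);d/=np.linalg.norm(d);P=np.eye(3)-np.outer(d,d);A.append(P);b.append(P@o)
    return np.linalg.lstsq(np.vstack(A),np.hstack(b),rcond=None)[0]
def big(m,roi):
    x0,y0,x1,y1=roi;k=np.zeros_like(m);k[y0:y1,x0:x1]=m[y0:y1,x0:x1]
    cs,_=cv2.findContours(k,cv2.RETR_EXTERNAL,cv2.CHAIN_APPROX_NONE);return max(cs,key=cv2.contourArea)
def rectw(c,cnt,z):
    P=np.array([onplane(c,p,z)[:2] for p in cnt[:,0,:].astype(float)]);return cv2.minAreaRect((P*1000).astype(np.float32))
E
python3 - <<'E'
from h import *
t=load("top0");s=load("scene0")
I=t["color"];H=cv2.cvtColor(I,cv2.COLOR_RGB2HSV);Hs=cv2.cvtColor(s["color"],cv2.COLOR_RGB2HSV)
roi=(205,175,265,235)
white=((H[...,2]>190)&(H[...,1]<40)|((H[...,0]<25)&(H[...,1]>60))).astype(np.uint8)
print("guard",rectw(t,big(white,roi),.059))
g=H[...,2]
foot=((g<75)|(white>0)).astype(np.uint8);foot=cv2.morphologyEx(foot,cv2.MORPH_CLOSE,np.ones((5,5)))
print("foot",rectw(t,big(foot,roi),.005))
for n,c,h,r in(("top",t,H,roi),("scene",s,Hs,(220,155,260,220))):
    w=((h[...,0]>8)&(h[...,0]<25)&(h[...,1]>70)&(h[...,2]>(190 if n=="top" else 100))).astype(np.uint8)
    cn=big(w,r);print(n,"wood",cv2.minAreaRect(cn),cv2.boundingRect(cn)); 
    if n=="top":print(rectw(t,cn,.123))
for n,h,r in(("top",H,(300,140,400,220)),("scene",Hs,(285,220,385,290))):
    m=(((h[...,0]<8)|(h[...,0]>170))&(h[...,1]>90)&(h[...,2]>80)).astype(np.uint8)
    x0,y0,x1,y1=r;k=m[y0:y1,x0:x1];N,L,S,C=cv2.connectedComponentsWithStats(k)
    print(n,[(np.round(C[i]+[x0,y0],1).tolist(),S[i,4]) for i in range(1,N)])
blue=((H[...,0]>105)&(H[...,0]<125)&(H[...,1]>150)).astype(np.uint8)
print("bed",rectw(t,big(blue,(300,140,400,220)),.055))
E
```

```text
guard ((416.2128601074219, 213.3797607421875), (61.2218017578125, 60.258934020996094), 87.9634017944336)
foot ((412.878662109375, 213.46351623535156), (87.56455993652344, 80.31001281738281), 2.6025519371032715)
top wood ((231.34613037109375, 201.2307586669922), (1.941450834274292, 5.547001838684082), 33.690067291259766) (229, 199, 5, 5)
((413.1817932128906, 210.7708282470703), (3.945038080215454, 11.17632007598877), 57.29579544067383)
scene wood ((236.413818359375, 180.4655303955078), (31.225101470947266, 13.038142204284668), 85.2363510131836) (229, 165, 16, 32)
top [([356.3, 181.9], np.int32(160))]
scene [([335.6, 247.8], np.int32(334))]
bed ((461.96148681640625, -51.31861877441406), (40.18274688720703, 130.9731903076172), 16.03986167907715)
```

```bash
python3 - <<'E'
from h import *
t=load("top0");s=load("scene0")
def hsv(c):return cv2.cvtColor(c["color"],cv2.COLOR_RGB2HSV)
ends={}
for n,c,r in(("top",t,(300,140,400,220)),("scene",s,(285,220,385,290))):
    h=hsv(c);m=(((h[...,0]<8)|(h[...,0]>170))&(h[...,1]>90)&(h[...,2]>80)).astype(np.uint8)
    cn=big(m,r);hu=cv2.minAreaRect(cn);print(n,hu)
    b=cv2.boxPoints(hu);b=b[np.argsort(b[:,0])];a,e=b[:2].mean(0),b[2:].mean(0)
    L=np.linalg.norm(e-a);u=(e-a)/L;ends[n]=(a,e,u,L)
# approx pitch px; end-cap half width = 6.5/111 of row length
P=[]
for k in(0,1):
    q=[]
    for n in("top","scene"):
        a,e,u,L=ends[n];f=6.5/111*L; q.append(a+u*f if k==0 else e-u*f)
    X=tri(t,q[0],s,q[1]);P.append(X);print("endcap",k,q,np.round(X,4))
P=np.array(P);d=P[0]-P[1];print("len",np.linalg.norm(d),"yaw",np.degrees(np.arctan2(d[1],d[0])),"mid",P.mean(0),"slope",np.degrees(np.arcsin(d[2]/np.linalg.norm(d))))
# line fits on quads of masks
H=hsv(t)
def quad(m,roi,z,name):
    cn=big(m,roi);hull=cv2.convexHull(cn)
    W=np.array([onplane(t,p,z)[:2] for p in cn[:,0].astype(float)])*1000
    (cx,cy),_,ang=cv2.minAreaRect(W.astype(np.float32));th=np.radians(ang);
    if th>np.pi/4: th-=np.pi/2
    for it in range(3):
        R=np.array([[np.cos(th),np.sin(th)],[-np.sin(th),np.cos(th)]]);V=(W-W.mean(0))@R.T
        x0,x1=V[:,0].min(),V[:,0].max();y0,y1=V[:,1].min(),V[:,1].max();out=[];angs=[]
        for ax,v in((0,x0),(0,x1),(1,y0),(1,y1)):
            lo,hi=(y0,y1) if ax==0 else (x0,x1);o=V[:,1-ax]
            sel=(abs(V[:,ax]-v)<6)&(o>lo+10)&(o<hi-10)
            k=np.polyfit(o[sel],V[sel,ax],1);out.append(np.median(V[sel,ax]));angs.append(np.degrees(np.arctan(-k[0] if ax==0 else k[0])))
        th+=np.radians(np.mean(angs))
    ctr=W.mean(0)+R.T@np.array([(out[0]+out[1])/2,(out[2]+out[3])/2])
    print(name,"ctr",ctr.round(1),"yaw",np.degrees(th).round(1),"size",out[1]-out[0]+2.2,out[3]-out[2]+2.2,np.round(angs,1))
roi=(205,175,265,235)
white=((H[...,2]>180)&(H[...,1]<40)|((H[...,0]<25)&(H[...,1]>60))).astype(np.uint8)
quad(white,roi,.059,"guard")
foot=((H[...,2]<85)|(white>0)).astype(np.uint8);foot=cv2.morphologyEx(foot,cv2.MORPH_CLOSE,np.ones((3,3)))
quad(foot,roi,.005,"foot")
blue=((H[...,0]>105)&(H[...,0]<125)&(H[...,1]>150)).astype(np.uint8);quad(blue,(300,140,400,220),.055,"bed")
base=((H[...,2]>100)&(H[...,0]>95)&(H[...,0]<112)&(H[...,1]>25)|(blue>0)).astype(np.uint8);quad(cv2.morphologyEx(base,cv2.MORPH_CLOSE,np.ones((5,5))),(300,140,400,220),.012,"base")
h=hsv(s);w=((h[...,0]>8)&(h[...,0]<25)&(h[...,1]>70)&(h[...,2]>100)).astype(np.uint8)
x,y,ww,hh=cv2.boundingRect(big(w,(220,155,260,220)));print("scene handle top z=.123",onplane(s,(x+ww/2,y+3.5),.123))
w=((H[...,0]>8)&(H[...,0]<25)&(H[...,1]>70)&(H[...,2]>100)).astype(np.uint8);w=big(w,(220,185,250,222));print(cv2.boundingRect(w))
x,y,ww,hh=cv2.boundingRect(w);print(onplane(t,(x+6,y+6),.123))
E
```

```text
top ((356.58306884765625, 181.79673767089844), (5.469635009765625, 51.22968292236328), 74.35775756835938)
scene ((335.25408935546875, 247.07569885253906), (58.641929626464844, 9.253780364990234), 27.89727020263672)
endcap 0 [array([334.80573, 187.8944 ], dtype=float32), array([312.3755, 234.9635], dtype=float32)] [ 0.4479 -0.0045  0.0777]
endcap 1 [array([378.3604 , 175.69908], dtype=float32), array([358.1327, 259.1879], dtype=float32)] [ 0.4747 -0.0981  0.0753]
len 0.0974673507916617 yaw 106.0143411618183 mid [ 0.46129952 -0.05128758  0.07648635] slope 1.4471835285801087
guard ctr [416.1 213.1] yaw -1.7 size 61.363714276362785 61.81391576660185 [ 2.1 -1.1 -1.4  0.5]
foot ctr [415.7 212.9] yaw -1.9 size 88.49270659189459 85.91117097529634 [ 0.5 -0.  -0.2 -0.3]
bed ctr [461.7 -51.2] yaw 16.0 size 39.84831968655161 131.14466641904403 [ 0.1  0.   1.3 -1.4]
base ctr [462.5 -52.2] yaw 15.7 size 86.2100635050718 157.22453878106342 [ 0.1  0.2 -0.6  0.2]
scene handle top z=.123 [0.41729841 0.21108817 0.123     ]
(225, 195, 12, 15)
[0.41363585 0.21148356 0.123     ]
```

Measurements agree with the given sizes: rest at (0.416, 0.213) with yaw about -1.8°, rack at (0.462, -0.052) with yaw about 16°, and the caps' +y end slightly higher. Next I go above the roller handle.

Request:
servo_tool(
  targets=[
    {"offset": [-0.03,-0.027,0],"dr": [0,0,-1]},
    {"offset": [-0.058,-0.052,0],"dr": [0,0,-3]},
    {"offset": [-0.087,-0.078,0],"dr": [0,0,-5]},
    {"offset": [-0.116,-0.104,0],"dr": [0,0,-7]},
    {"offset": [-0.145,-0.13,0],"dr": [0,0,-9]},
    {"offset": [-0.174,-0.156,0],"dr": [0,0,-11]},
    {"offset": [-0.203,-0.182,0],"dr": [0,0,-12]},
    {"offset": [-0.232,-0.208,0],"dr": [0,0,-13]},
    {"offset": [-0.261,-0.234,0],"dr": [0,0,-14]},
    {"offset": [-0.29,-0.26,0.01],"dr": [0,0,-14]},
    {"offset": [-0.315,-0.283,0.02],"dr": [0,0,-14]},
    {"offset": [-0.333,-0.299,0.02],"dr": [0,0,-14]},
    {"offset": [-0.3424,-0.3073,0.02],"dr": [0,0,-14]},
    {"offset": [-0.3424,-0.3073,0.02],"dr": [0,0,-14]},
    {"offset": [-0.3424,-0.3073,0.02],"dr": [0,0,-14]},
  ],
  gripper=-1,
)

```text
time_s: 1.35
position: [0.4158, 0.2121, 0.2023]
tcp_rot: [[-0.999, 0.034, -0.001], [0.034, 0.999, 0.0], [0.001, 0.0, -1.0]]
force: [0.2, -0.0, -0.9]
opening: 1.003
grasp_force: 0.0
```

Request:
servo_tool(
  targets=[
    {"offset": [0,0,0.02],"dr": [0,0,0]},
    {"offset": [0,0,0.05],"dr": [0,0,0]},
    {"offset": [0,0,0.08],"dr": [0,0,0]},
    {"offset": [0,0,0.1],"dr": [0,0,0]},
    {"offset": [0,0,0.115],"dr": [0,0,0]},
    {"offset": [0,0,0.124],"dr": [0,0,0]},
    {"offset": [0,0,0.128],"dr": [0,0,0]},
    {"offset": [0,0,0.128],"dr": [0,0,0]},
    {"offset": [0,0,0.128],"dr": [0,0,0]},
  ],
)

```text
time_s: 2.1
position: [0.4161, 0.213, 0.0751]
tcp_rot: [[-1.0, 0.031, 0.001], [0.031, 1.0, 0.0], [-0.001, 0.0, -1.0]]
force: [0.9, 0.1, -0.9]
opening: 1.002
grasp_force: 0.0
```

Request:
servo_tool(
  targets=[
    {"offset": [0,0,0],"dr": [0,0,0]},
    {"offset": [0,0,0],"dr": [0,0,0]},
    {"offset": [0,0,0],"dr": [0,0,0]},
    {"offset": [0,0,0],"dr": [0,0,0]},
    {"offset": [0,0,0],"dr": [0,0,0]},
    {"offset": [0,0,0],"dr": [0,0,0]},
    {"offset": [0,0,0],"dr": [0,0,0]},
    {"offset": [0,0,0],"dr": [0,0,0]},
  ],
  gripper=1,
)

```text
time_s: 2.77
position: [0.4159, 0.2124, 0.0746]
tcp_rot: [[-1.0, 0.032, -0.0], [0.032, 1.0, -0.0], [0.0, -0.0, -1.0]]
force: [0.3, -0.6, 0.2]
opening: 0.477
grasp_force: 0.0
```

Request:
servo_tool(
  targets=[
    {"offset": [0,0,0],"dr": [0,0,0]},
    {"offset": [0,0,0],"dr": [0,0,0]},
    {"offset": [0,0,0],"dr": [0,0,0]},
    {"offset": [0,0,0],"dr": [0,0,0]},
    {"offset": [0,0,0],"dr": [0,0,0]},
    {"offset": [0,0,0],"dr": [0,0,0]},
    {"offset": [0,0,0],"dr": [0,0,0]},
    {"offset": [0,0,0],"dr": [0,0,0]},
  ],
)

```text
time_s: 3.43
position: [0.416, 0.2125, 0.0745]
tcp_rot: [[-1.0, 0.031, 0.0], [0.031, 1.0, 0.0], [-0.0, 0.0, -1.0]]
force: [-0.3, 1.5, -1.6]
opening: 0.276
grasp_force: 30.0
```

Request:
servo_tool(
  targets=[
    {"offset": [0,0,-0.004],"dr": [0,0,0]},
    {"offset": [0,0,-0.012],"dr": [0,0,0]},
    {"offset": [0,0,-0.026],"dr": [0,0,0]},
    {"offset": [0,0,-0.042],"dr": [0,0,0]},
    {"offset": [0,0,-0.06],"dr": [0,0,0]},
    {"offset": [0,0,-0.08],"dr": [0,0,0]},
    {"offset": [0,0,-0.1],"dr": [0,0,0]},
    {"offset": [0,0,-0.115],"dr": [0,0,0]},
    {"offset": [0,0,-0.12],"dr": [0,0,0]},
    {"offset": [0,0,-0.12],"dr": [0,0,0]},
    {"offset": [0,0,-0.12],"dr": [0,0,0]},
  ],
)

```text
time_s: 4.35
position: [0.4153, 0.2122, 0.1944]
tcp_rot: [[-1.0, 0.031, -0.001], [0.031, 1.0, -0.0], [0.001, -0.0, -1.0]]
force: [0.3, -0.5, -2.9]
opening: 0.275
grasp_force: 30.0
```

Request:
servo_tool(
  targets=[
    {"offset": [-0.002,-0.012,0],"dr": [0,0,-2]},
    {"offset": [-0.006,-0.034,0],"dr": [0,0,-4]},
    {"offset": [-0.012,-0.064,0],"dr": [0,0,-7]},
    {"offset": [-0.018,-0.098,0],"dr": [0,0,-10]},
    {"offset": [-0.024,-0.132,0],"dr": [0,0,-13]},
    {"offset": [-0.03,-0.166,0],"dr": [0,0,-15]},
    {"offset": [-0.036,-0.194,0],"dr": [0,0,-17]},
    {"offset": [-0.0385,-0.21,0],"dr": [0,0,-17.8]},
    {"offset": [-0.0389,-0.216,0],"dr": [0,0,-17.8]},
    {"offset": [-0.0389,-0.216,0],"dr": [0,0,-17.8]},
    {"offset": [-0.0389,-0.216,0],"dr": [0,0,-17.8]},
    {"offset": [-0.0389,-0.216,0],"dr": [0,0,-17.8]},
  ],
)

```text
time_s: 5.35
position: [0.447, -0.0034, 0.194]
tcp_rot: [[-0.961, -0.276, -0.002], [-0.276, 0.961, 0.001], [0.002, 0.002, -1.0]]
force: [0.6, 1.3, -3.0]
opening: 0.274
grasp_force: 30.0
```

```bash
python3 - <<'E'
from rig import bot,viewer
import cv2,numpy as np
for n in("scene","top"):
    c=viewer.capture(n);np.savez(f"pics/{n}1.npz",**c)
    I=c["color"][:,:,::-1];I=I[130:300,200:420] if n=="scene" else I[110:240,250:420]
    globals()[n]=cv2.resize(I,(390,300),interpolation=cv2.INTER_CUBIC)
cv2.imwrite("pics/crop2.png",np.hstack([top,scene]))
s=bot.read_state();print(s["position"],s["force"],s["moment"],s["joint_positions"])
E
```

```text
[ 0.44741272 -0.00336107  0.19431891] [-0.23452875 -0.53957049 -2.47200626] [ 0.0712542   0.02137593 -0.02981999] [-1.48056299e+01  1.92060049e+01  1.08465033e+02  1.95841993e-02
  5.23906290e+01 -1.20912061e+02]
```

View pics/crop2.png

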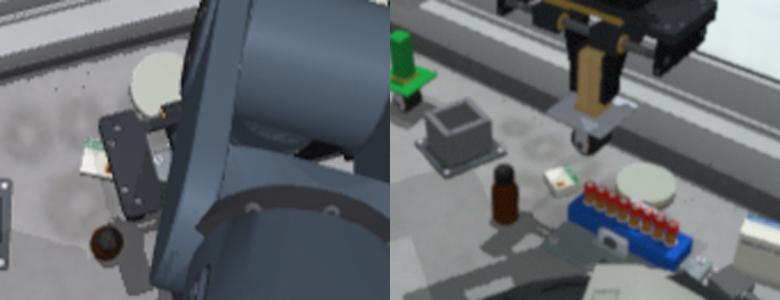

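Request:
servo_tool(
  targets=[
    {"offset": [0,0,0.01],"dr": [0,0,0]},
    {"offset": [0,0,0.025],"dr": [0,0,0]},
    {"offset": [0,0,0.034],"dr": [0,0,0]},
    {"offset": [0,0,0.038],"dr": [0,0,0]},
    {"offset": [0,0,0.041],"dr": [0,0,0]},
    {"offset": [0,0,0.042],"dr": [0,0,0]},
    {"offset": [0,0,0.042],"dr": [0,0,0]},
    {"offset": [0,0,0.042],"dr": [0,0,0]},
  ],
)

```text
time_s: 6.12
position: [0.4484, -0.0046, 0.1529]
tcp_rot: [[-0.961, -0.276, 0.001], [-0.276, 0.961, -0.0], [-0.001, -0.001, -1.0]]
force: [-0.1, -0.1, -2.4]
opening: 0.275
grasp_force: 30.0
```

Request:
servo_tool(
  targets=[
    {"offset": [0,0,0.001],"dr": [0,0,0]},
    {"offset": [0,0,0.002],"dr": [0,0,0]},
    {"offset": [0,0,0.003],"dr": [0,0,0]},
    {"offset": [0,0,0.003],"dr": [0,0,0]},
    {"offset": [0,0,0.003],"dr": [0,0,0]},
  ],
)

```text
time_s: 6.53
position: [0.448, -0.0047, 0.1495]
tcp_rot: [[-0.961, -0.275, -0.0], [-0.275, 0.961, 0.0], [0.0, 0.0, -1.0]]
force: [-0.6, -0.1, -3.1]
opening: 0.274
grasp_force: 30.0
```

Request:
servo_tool(
  targets=[
    {"offset": [0,0,0.001],"dr": [0,0,0]},
    {"offset": [0,0,0.002],"dr": [0,0,0]},
    {"offset": [0,0,0.002],"dr": [0,0,0]},
    {"offset": [0,0,0.002],"dr": [0,0,0]},
  ],
)

```text
time_s: 6.87
position: [0.4479, -0.0047, 0.1474]
tcp_rot: [[-0.961, -0.276, -0.0], [-0.276, 0.961, 0.0], [0.0, 0.0, -1.0]]
force: [-0.3, 1.0, -2.8]
opening: 0.274
grasp_force: 30.0
```

Request:
servo_tool(
  targets=[
    {"offset": [0,0,0.001],"dr": [0,0,0]},
    {"offset": [0,0,0.002],"dr": [0,0,0]},
    {"offset": [0,0,0.002],"dr": [0,0,0]},
    {"offset": [0,0,0.002],"dr": [0,0,0]},
  ],
)

```text
time_s: 7.2
position: [0.4482, -0.0047, 0.1458]
tcp_rot: [[-0.961, -0.276, 0.0], [-0.276, 0.961, -0.0], [-0.0, -0.0, -1.0]]
force: [0.0, 0.8, 1.0]
opening: 0.278
grasp_force: 30.0
```

Request:
servo_tool(
  targets=[
    {"offset": [0,0,0.001],"dr": [0,0,0]},
    {"offset": [0,0,0.0015],"dr": [0,0,0]},
    {"offset": [0,0,0.0015],"dr": [0,0,0]},
    {"offset": [0,0,0.0015],"dr": [0,0,0]},
  ],
)

```text
time_s: 7.53
position: [0.4482, -0.0048, 0.1443]
tcp_rot: [[-0.961, -0.276, 0.001], [-0.276, 0.961, -0.0], [-0.001, -0.0, -1.0]]
force: [-0.3, -0.4, 3.3]
opening: 0.273
grasp_force: 30.0
```

Request:
servo_tool(
  targets=[
    {"offset": [0,0,0.001],"dr": [0,0,0]},
    {"offset": [0,0,0.002],"dr": [0,0,0]},
    {"offset": [0,0,0.002],"dr": [0,0,0]},
    {"offset": [0,0,0.002],"dr": [0,0,0]},
  ],
)

```text
time_s: 7.87
position: [0.4481, -0.0043, 0.1424]
tcp_rot: [[-0.961, -0.275, 0.0], [-0.275, 0.961, 0.001], [-0.0, 0.001, -1.0]]
force: [-1.3, 1.1, 8.2]
opening: 0.273
grasp_force: 30.0
```

Request:
servo_tool(
  targets=[
    {"offset": [0,0,0.001],"dr": [0,0,0]},
    {"offset": [0,0,0.0015],"dr": [0,0,0]},
    {"offset": [0,0,0.0015],"dr": [0,0,0]},
    {"offset": [0,0,0.0015],"dr": [0,0,0]},
  ],
)

```text
time_s: 8.2
position: [0.4481, -0.0042, 0.1411]
tcp_rot: [[-0.961, -0.275, 0.0], [-0.275, 0.961, 0.001], [-0.001, 0.001, -1.0]]
force: [-1.1, 1.4, 9.1]
opening: 0.276
grasp_force: 30.0
```

Request:
servo_tool(
  targets=[
    {"offset": [0,0,0.0005],"dr": [0,0,0]},
    {"offset": [0,0,0.001],"dr": [0,0,0]},
    {"offset": [0,0,0.001],"dr": [0,0,0]},
    {"offset": [0,0,0.001],"dr": [0,0,0]},
  ],
)

```text
time_s: 8.53
position: [0.4481, -0.0042, 0.1404]
tcp_rot: [[-0.961, -0.275, 0.001], [-0.275, 0.961, 0.001], [-0.001, 0.001, -1.0]]
force: [-1.2, 1.5, 12.0]
opening: 0.273
grasp_force: 30.0
```

Request:
servo_tool(
  targets=[
    {"offset": [0,-0.0015,0],"dr": [0,0,0]},
    {"offset": [0,-0.003,0],"dr": [0,0,0]},
    {"offset": [0,-0.0045,0],"dr": [0,0,0]},
    {"offset": [0,-0.006,0],"dr": [0,0,0]},
    {"offset": [0,-0.0075,0],"dr": [0,0,0]},
    {"offset": [0,-0.009,0],"dr": [0,0,0]},
    {"offset": [0,-0.0105,0],"dr": [0,0,0]},
    {"offset": [0,-0.012,0],"dr": [0,0,0]},
  ],
)

```text
time_s: 9.2
position: [0.4512, -0.0154, 0.1404]
tcp_rot: [[-0.962, -0.274, 0.0], [-0.274, 0.962, 0.002], [-0.001, 0.002, -1.0]]
force: [-2.0, 5.4, 12.2]
opening: 0.271
grasp_force: 30.0
```

Request:
servo_tool(
  targets=[
    {"offset": [0,-0.0015,0],"dr": [0,0,0]},
    {"offset": [0,-0.003,0],"dr": [0,0,0]},
    {"offset": [0,-0.0045,0],"dr": [0,0,0]},
    {"offset": [0,-0.006,0],"dr": [0,0,0]},
    {"offset": [0,-0.0075,0],"dr": [0,0,0]},
    {"offset": [0,-0.009,0],"dr": [0,0,0]},
    {"offset": [0,-0.0105,0.0001],"dr": [0,0,0]},
    {"offset": [0,-0.012,0.0002],"dr": [0,0,0]},
    {"offset": [0,-0.013,0.0002],"dr": [0,0,0]},
    {"offset": [0,-0.014,0.0002],"dr": [0,0,0]},
  ],
)

```text
time_s: 10.03
position: [0.4553, -0.0292, 0.1404]
tcp_rot: [[-0.961, -0.275, 0.001], [-0.275, 0.961, 0.001], [-0.001, 0.001, -1.0]]
force: [-1.4, 2.9, 13.8]
opening: 0.274
grasp_force: 30.0
```

Request:
servo_tool(
  targets=[
    {"offset": [0,-0.0015,-0.0003],"dr": [0,0,0]},
    {"offset": [0,-0.003,-0.0005],"dr": [0,0,0]},
    {"offset": [0,-0.0045,-0.0005],"dr": [0,0,0]},
    {"offset": [0,-0.006,-0.0005],"dr": [0,0,0]},
    {"offset": [0,-0.0075,-0.0005],"dr": [0,0,0]},
    {"offset": [0,-0.009,-0.0005],"dr": [0,0,0]},
    {"offset": [0,-0.0105,-0.0005],"dr": [0,0,0]},
    {"offset": [0,-0.012,-0.0005],"dr": [0,0,0]},
    {"offset": [0,-0.013,-0.0005],"dr": [0,0,0]},
    {"offset": [0,-0.014,-0.0005],"dr": [0,0,0]},
  ],
)

```text
time_s: 10.87
position: [0.4592, -0.0428, 0.1408]
tcp_rot: [[-0.961, -0.275, 0.001], [-0.275, 0.961, 0.001], [-0.001, 0.001, -1.0]]
force: [-1.7, 3.6, 12.7]
opening: 0.273
grasp_force: 30.0
```

Request:
servo_tool(
  targets=[
    {"offset": [0,-0.0015,-0.0003],"dr": [0,0,0]},
    {"offset": [0,-0.003,-0.0003],"dr": [0,0,0]},
    {"offset": [0,-0.0045,-0.0003],"dr": [0,0,0]},
    {"offset": [0,-0.006,-0.0003],"dr": [0,0,0]},
    {"offset": [0,-0.0075,-0.0003],"dr": [0,0,0]},
    {"offset": [0,-0.009,-0.0003],"dr": [0,0,0]},
    {"offset": [0,-0.0105,-0.0003],"dr": [0,0,0]},
    {"offset": [0,-0.012,-0.0003],"dr": [0,0,0]},
    {"offset": [0,-0.013,-0.0003],"dr": [0,0,0]},
    {"offset": [0,-0.014,-0.0003],"dr": [0,0,0]},
  ],
)

```text
time_s: 11.7
position: [0.4629, -0.0559, 0.141]
tcp_rot: [[-0.962, -0.275, 0.0], [-0.275, 0.962, 0.002], [-0.001, 0.001, -1.0]]
force: [-1.8, 4.0, 11.5]
opening: 0.276
grasp_force: 30.0
```

Request:
servo_tool(
  targets=[
    {"offset": [0,-0.0015,0],"dr": [0,0,0]},
    {"offset": [0,-0.003,0],"dr": [0,0,0]},
    {"offset": [0,-0.0045,0],"dr": [0,0,0]},
    {"offset": [0,-0.006,0],"dr": [0,0,0]},
    {"offset": [0,-0.0075,0],"dr": [0,0,0]},
    {"offset": [0,-0.009,0],"dr": [0,0,0]},
    {"offset": [0,-0.0105,0],"dr": [0,0,0]},
    {"offset": [0,-0.012,0],"dr": [0,0,0]},
    {"offset": [0,-0.013,0],"dr": [0,0,0]},
    {"offset": [0,-0.014,0],"dr": [0,0,0]},
  ],
)

```text
time_s: 12.53
position: [0.4669, -0.0697, 0.1412]
tcp_rot: [[-0.961, -0.275, 0.001], [-0.275, 0.961, 0.001], [-0.001, 0.0, -1.0]]
force: [-1.5, 3.2, 11.8]
opening: 0.272
grasp_force: 30.0
```

Request:
servo_tool(
  targets=[
    {"offset": [0,-0.0015,0],"dr": [0,0,0]},
    {"offset": [0,-0.003,0],"dr": [0,0,0]},
    {"offset": [0,-0.0045,0],"dr": [0,0,0]},
    {"offset": [0,-0.006,0],"dr": [0,0,0]},
    {"offset": [0,-0.0075,0],"dr": [0,0,0]},
    {"offset": [0,-0.009,0],"dr": [0,0,0]},
    {"offset": [0,-0.0105,0],"dr": [0,0,0]},
    {"offset": [0,-0.012,0],"dr": [0,0,0]},
    {"offset": [0,-0.013,0],"dr": [0,0,0]},
    {"offset": [0,-0.014,0],"dr": [0,0,0]},
  ],
)

```text
time_s: 13.37
position: [0.4708, -0.0831, 0.1412]
tcp_rot: [[-0.961, -0.275, 0.001], [-0.275, 0.961, 0.001], [-0.001, 0.001, -1.0]]
force: [-2.5, 2.5, 12.5]
opening: 0.274
grasp_force: 30.0
```

Request:
servo_tool(
  targets=[
    {"offset": [0,-0.0015,0],"dr": [0,0,0]},
    {"offset": [0,-0.003,0],"dr": [0,0,0]},
    {"offset": [0,-0.0045,0],"dr": [0,0,0]},
    {"offset": [0,-0.006,0],"dr": [0,0,0]},
    {"offset": [0,-0.0075,0],"dr": [0,0,0]},
    {"offset": [0,-0.009,0],"dr": [0,0,0]},
    {"offset": [0,-0.0105,0],"dr": [0,0,0]},
    {"offset": [0,-0.012,0],"dr": [0,0,0]},
    {"offset": [0,-0.013,0],"dr": [0,0,0]},
    {"offset": [0,-0.014,0],"dr": [0,0,0]},
  ],
)

```text
time_s: 14.2
position: [0.475, -0.0974, 0.1414]
tcp_rot: [[-0.961, -0.276, 0.001], [-0.276, 0.961, -0.001], [-0.001, -0.001, -1.0]]
force: [-2.2, 0.3, 13.0]
opening: 0.274
grasp_force: 30.0
```

Request:
servo_tool(
  targets=[
    {"offset": [0,-0.0015,0],"dr": [0,0,0]},
    {"offset": [0,-0.003,0],"dr": [0,0,0]},
    {"offset": [0,-0.004,0],"dr": [0,0,0]},
    {"offset": [0,-0.004,0],"dr": [0,0,0]},
  ],
)

```text
time_s: 14.53
position: [0.4762, -0.1017, 0.1414]
tcp_rot: [[-0.961, -0.276, 0.002], [-0.276, 0.961, -0.002], [-0.001, -0.002, -1.0]]
force: [-2.5, -0.5, 12.0]
opening: 0.271
grasp_force: 30.0
```

Request:
servo_tool(
  targets=[
    {"offset": [0,0,-0.005],"dr": [0,0,0]},
    {"offset": [0,0,-0.012],"dr": [0,0,0]},
    {"offset": [0,0,-0.025],"dr": [0,0,0]},
    {"offset": [0,0.01,-0.045],"dr": [0,0,0]},
    {"offset": [0,0.03,-0.065],"dr": [0,0,0]},
    {"offset": [0,0.05,-0.08],"dr": [0,0,0]},
    {"offset": [0,0.05,-0.085],"dr": [0,0,0]},
    {"offset": [0,0.05,-0.085],"dr": [0,0,0]},
  ],
)

```text
time_s: 15.2
position: [0.4619, -0.0521, 0.226]
tcp_rot: [[-0.961, -0.277, 0.002], [-0.277, 0.961, -0.001], [-0.002, -0.001, -1.0]]
force: [0.5, -0.6, -2.9]
opening: 0.274
grasp_force: 30.0
```

```bash
python3 - <<'E'
from rig import bot,viewer
import cv2,numpy as np
from h import load
c=viewer.capture("scene");np.savez("pics/scene2.npz",**c)
a=load("scene0")["color"][220:290,285:385,::-1];b=c["color"][220:290,285:385,::-1];w=c["color"][60:300,200:420,::-1]
r=lambda i,s:cv2.resize(i,s,interpolation=cv2.INTER_CUBIC)
cv2.imwrite("pics/crop3.png",np.hstack([np.vstack([r(a,(420,290)),r(b,(420,290))]),r(w,(370,580))]))
s=bot.read_state();print(s["position"],s["force"])
E
```

```text
[ 0.46201154 -0.05265791  0.22530107] [ 0.03951942 -0.29928364 -3.12493419]
```

View pics/crop3.png

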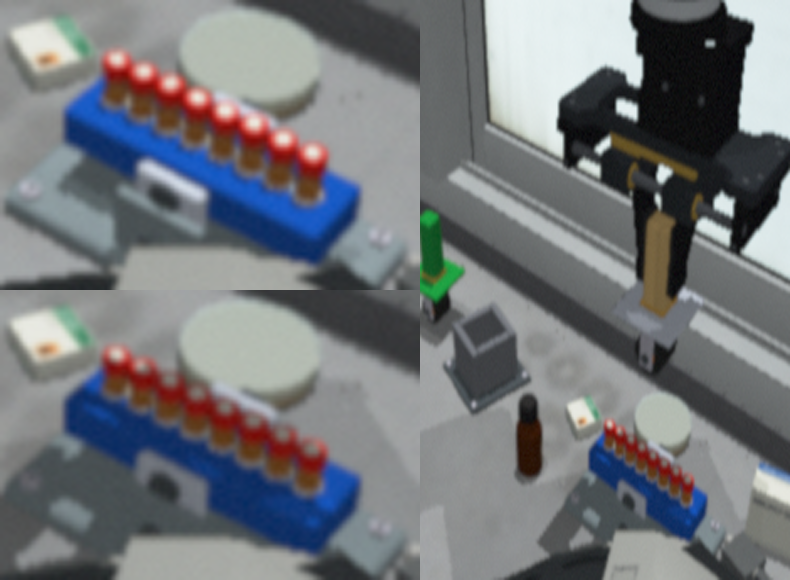

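```bash
python3 - <<'E'
from h import *
a=load("scene0");b=load("scene2")
def proj(c,X):
    p=c["camera_matrix"]@(c["R"]@X+c["t"]);return p[:2]/p[2]
A=np.array([.4479,-.0045,.0777]);B=np.array([.4747,-.0981,.0753])
def red(c):
    I=c["color"].astype(float);return np.clip((I[...,0]-np.maximum(I[...,1],I[...,2]))/(I.max(2)+10),0,1)
ra,rb=red(a),red(b)
k=cv2.getGaussianKernel(3,.8)
for i in range(8):
    X=A+(B-A)*i/7;p=proj(a,X);q=proj(a,X-[0,0,.004]);x=int(round(p[0]));y=int(round(p[1]))
    def prof(r):return cv2.resize(r[y-14:y+16,x-1:x+2].mean(1).reshape(-1,1).astype(np.float32),(1,300),interpolation=cv2.INTER_LINEAR)[:,0]
    out=[]
    for r in(ra,rb):
        f=prof(r);on=np.where(f>.42)[0];out+=[on.min()/10,on.max()/10]
    print(7-i,"expect",np.round(q-p,2),"top shift",round(out[2]-out[0],1),"bottom shift",round(out[3]-out[1],1),[round(v,1) for v in out])
E
```

```text
7 expect [-0.08  1.63] top shift 1.3 bottom shift 1.3 [np.float64(14.9), np.float64(19.5), np.float64(16.2), np.float64(20.8)]
6 expect [-0.1   1.64] top shift 1.1 bottom shift 1.3 [np.float64(14.9), np.float64(19.5), np.float64(16.0), np.float64(20.8)]
5 expect [-0.12  1.64] top shift 1.6 bottom shift 1.7 [np.float64(14.7), np.float64(19.5), np.float64(16.3), np.float64(21.2)]
4 expect [-0.14  1.65] top shift 1.2 bottom shift 1.4 [np.float64(14.3), np.float64(19.0), np.float64(15.5), np.float64(20.4)]
3 expect [-0.16  1.65] top shift 1.4 bottom shift 1.6 [np.float64(14.5), np.float64(19.3), np.float64(15.9), np.float64(20.9)]
2 expect [-0.19  1.66] top shift 1.5 bottom shift 1.7 [np.float64(13.6), np.float64(18.3), np.float64(15.1), np.float64(20.0)]
1 expect [-0.21  1.66] top shift 1.2 bottom shift 1.4 [np.float64(14.3), np.float64(19.1), np.float64(15.5), np.float64(20.5)]
0 expect [-0.24  1.66] top shift 1.3 bottom shift 1.2 [np.float64(13.7), np.float64(18.5), np.float64(15.0), np.float64(19.7)]
```

All caps appear to have moved down 3–4 mm. I'll make one return pass at the same heights to be certain.

Request:
servo_tool(
  targets=[
    {"offset": [0,-0.015,0.02],"dr": [0,0,0]},
    {"offset": [0,-0.035,0.045],"dr": [0,0,0]},
    {"offset": [0,-0.048,0.065],"dr": [0,0,0]},
    {"offset": [0,-0.05,0.075],"dr": [0,0,0]},
    {"offset": [0,-0.05,0.079],"dr": [0,0,0]},
    {"offset": [0,-0.05,0.081],"dr": [0,0,0]},
    {"offset": [0,-0.05,0.083],"dr": [0,0,0]},
    {"offset": [0,-0.05,0.084],"dr": [0,0,0]},
    {"offset": [0,-0.05,0.0848],"dr": [0,0,0]},
    {"offset": [0,-0.05,0.0848],"dr": [0,0,0]},
    {"offset": [0,-0.05,0.0848],"dr": [0,0,0]},
  ],
)

```text
time_s: 16.17
position: [0.4745, -0.1005, 0.1423]
tcp_rot: [[-0.961, -0.278, -0.001], [-0.278, 0.961, -0.001], [0.002, -0.001, -1.0]]
force: [-4.7, -1.7, 8.3]
opening: 0.273
grasp_force: 30.0
```

Request:
servo_tool(
  targets=[
    {"offset": [0,0.002,0],"dr": [0,0,0]},
    {"offset": [0,0.0045,0],"dr": [0,0,0]},
    {"offset": [0,0.007,0],"dr": [0,0,0]},
    {"offset": [0,0.0095,0],"dr": [0,0,0]},
    {"offset": [0,0.012,0],"dr": [0,0,0]},
    {"offset": [0,0.0145,0],"dr": [0,0,0]},
    {"offset": [0,0.017,0],"dr": [0,0,0]},
    {"offset": [0,0.0195,0],"dr": [0,0,0]},
    {"offset": [0,0.022,0],"dr": [0,0,0]},
    {"offset": [0,0.0245,0],"dr": [0,0,0]},
    {"offset": [0,0.027,0],"dr": [0,0,0]},
    {"offset": [0,0.0295,0],"dr": [0,0,0]},
    {"offset": [0,0.032,0],"dr": [0,0,0]},
    {"offset": [0,0.0345,0],"dr": [0,0,0]},
    {"offset": [0,0.037,0],"dr": [0,0,0]},
    {"offset": [0,0.0395,0],"dr": [0,0,0]},
    {"offset": [0,0.042,0],"dr": [0,0,0]},
    {"offset": [0,0.044,0],"dr": [0,0,0]},
    {"offset": [0,0.046,0],"dr": [0,0,0]},
  ],
)

```text
time_s: 17.75
position: [0.4634, -0.0562, 0.1423]
tcp_rot: [[-0.961, -0.277, 0.003], [-0.277, 0.961, -0.002], [-0.002, -0.002, -1.0]]
force: [-1.8, -0.8, 6.2]
opening: 0.274
grasp_force: 30.0
```

Request:
servo_tool(
  targets=[
    {"offset": [0,0.002,0.0003],"dr": [0,0,0]},
    {"offset": [0,0.0045,0.0006],"dr": [0,0,0]},
    {"offset": [0,0.007,0.0007],"dr": [0,0,0]},
    {"offset": [0,0.0095,0.0008],"dr": [0,0,0]},
    {"offset": [0,0.012,0.0009],"dr": [0,0,0]},
    {"offset": [0,0.0145,0.001],"dr": [0,0,0]},
    {"offset": [0,0.017,0.001],"dr": [0,0,0]},
    {"offset": [0,0.0195,0.001],"dr": [0,0,0]},
    {"offset": [0,0.022,0.001],"dr": [0,0,0]},
    {"offset": [0,0.0245,0.001],"dr": [0,0,0]},
    {"offset": [0,0.027,0.001],"dr": [0,0,0]},
    {"offset": [0,0.0295,0.001],"dr": [0,0,0]},
  ],
)

```text
time_s: 18.75
position: [0.4554, -0.0279, 0.1415]
tcp_rot: [[-0.961, -0.277, 0.003], [-0.277, 0.961, -0.002], [-0.003, -0.002, -1.0]]
force: [-3.0, -1.4, 8.3]
opening: 0.274
grasp_force: 30.0
```

Request:
servo_tool(
  targets=[
    {"offset": [0,0.002,0.0003],"dr": [0,0,0]},
    {"offset": [0,0.0045,0.0004],"dr": [0,0,0]},
    {"offset": [0,0.007,0.0005],"dr": [0,0,0]},
    {"offset": [0,0.0095,0.0006],"dr": [0,0,0]},
    {"offset": [0,0.012,0.0006],"dr": [0,0,0]},
    {"offset": [0,0.0145,0.0006],"dr": [0,0,0]},
    {"offset": [0,0.017,0.0006],"dr": [0,0,0]},
    {"offset": [0,0.0195,0.0006],"dr": [0,0,0]},
    {"offset": [0,0.022,0.0006],"dr": [0,0,0]},
    {"offset": [0,0.0245,0.0006],"dr": [0,0,0]},
    {"offset": [0,0.026,0.0006],"dr": [0,0,0]},
    {"offset": [0,0.026,0.0006],"dr": [0,0,0]},
  ],
)

```text
time_s: 19.75
position: [0.4482, -0.0026, 0.1409]
tcp_rot: [[-0.961, -0.277, 0.003], [-0.277, 0.961, -0.001], [-0.003, -0.002, -1.0]]
force: [-2.2, 0.1, 8.9]
opening: 0.273
grasp_force: 30.0
```

Request:
servo_tool(
  targets=[
    {"offset": [0,0,-0.005],"dr": [0,0,0]},
    {"offset": [0,0,-0.015],"dr": [0,0,0]},
    {"offset": [0,0,-0.03],"dr": [0,0,0]},
    {"offset": [0,0.003,-0.045],"dr": [0,0,0]},
    {"offset": [-0.002,0.015,-0.056],"dr": [0,0,2]},
    {"offset": [-0.005,0.037,-0.06],"dr": [0,0,4]},
    {"offset": [-0.009,0.067,-0.06],"dr": [0,0,7]},
    {"offset": [-0.0135,0.1,-0.06],"dr": [0,0,10]},
    {"offset": [-0.018,0.134,-0.06],"dr": [0,0,13]},
    {"offset": [-0.0225,0.168,-0.06],"dr": [0,0,15]},
    {"offset": [-0.026,0.195,-0.06],"dr": [0,0,17]},
    {"offset": [-0.028,0.21,-0.06],"dr": [0,0,17.8]},
    {"offset": [-0.0289,0.2159,-0.06],"dr": [0,0,17.8]},
    {"offset": [-0.0289,0.2159,-0.06],"dr": [0,0,17.8]},
    {"offset": [-0.0289,0.2159,-0.06],"dr": [0,0,17.8]},
    {"offset": [-0.0289,0.2159,-0.06],"dr": [0,0,17.8]},
  ],
)

```text
time_s: 21.08
position: [0.416, 0.2115, 0.1989]
tcp_rot: [[-0.999, 0.032, 0.0], [0.032, 0.999, -0.0], [-0.0, -0.0, -1.0]]
force: [0.2, -0.2, -2.6]
opening: 0.277
grasp_force: 30.0
```

```bash
python3 - <<'E'
from rig import bot,viewer
import cv2,numpy as np
c=viewer.capture("scene");np.savez("pics/scene3.npz",**c);d=viewer.capture("top");np.savez("pics/top3.npz",**d)
r=lambda i:cv2.resize(i,(395,400),interpolation=cv2.INTER_CUBIC)
cv2.imwrite("pics/crop4.png",np.hstack([r(c["color"][100:250,170:320,::-1]),r(d["color"][140:290,200:350,::-1])]))
s=bot.read_state();print(s["position"],s["tcp_rot"],s["force"],s["time_s"])
E
```

```text
[0.41613265 0.21126517 0.19880186] [[-9.99456364e-01  3.29693201e-02  1.48148041e-05]
 [ 3.29693153e-02  9.99456332e-01 -2.52939760e-04]
 [-2.31460017e-05 -2.52313819e-04 -9.99999968e-01]] [-0.05713904  0.1614801  -2.6734598 ] 21.1833
```

View pics/crop4.png

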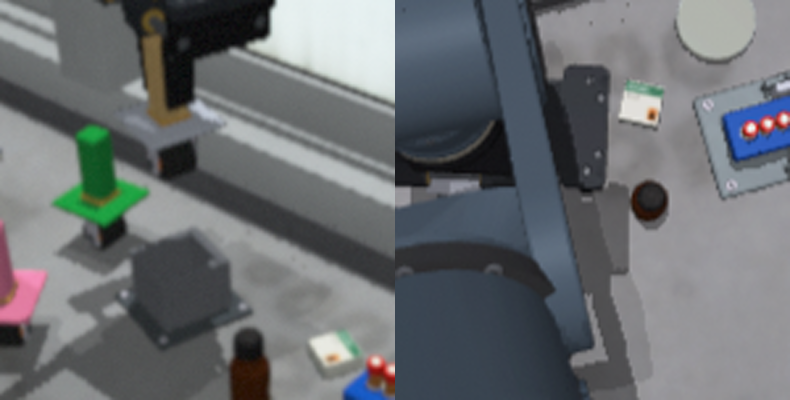

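```bash
python3 - <<'E'
from h import *
def proj(c,X):
    p=c["camera_matrix"]@(c["R"]@np.array(X)+c["t"]);return p[:2]/p[2]
# rim-in-image check & handle left-edge lines
for n,(x,y),zt,roi in(("scene0",(.416,.2125),.0745,(222,160,262,222)),("scene1",(.448,-.0044),.1945,(300,150,345,205)),("scene3",(.416,.2115),.199,(215,95,250,150))):
    c=load(n);h=cv2.cvtColor(c["color"],cv2.COLOR_RGB2HSV)
    w=((h[...,0]>8)&(h[...,0]<25)&(h[...,1]>70)&(h[...,2]>70)).astype(np.uint8);x0,y0,x1,y1=roi
    p=proj(c,[x,y,zt-.01]);q=proj(c,[x,y,zt+.03]);v=(q-p);va=np.degrees(np.arctan2(v[0],-v[1]))
    L=[]
    for yy in range(y0,y1):
        xs=np.where(w[yy,x0:x1])[0]
        if len(xs)>5:L.append((yy,xs.min()+x0,xs.max()+x0))
    L=np.array(L);m=L[4:-5];f=[np.degrees(np.arctan(-np.polyfit(m[:,0],m[:,j],1)[0])) for j in(1,2)]
    print(n,"vertical",va.round(2),"edges",np.round(f,2),L[[0,-1]].tolist(),"axis px",p.round(1),q.round(1))
E
```

```text
scene0 vertical -4.97 edges [-7.33 -0.  ] [[166, 231, 239], [195, 233, 240]] axis px [238.1 191.4] [236.8 175.9]
scene1 vertical 2.74 edges [1.08 0.28] [[156, 310, 330], [194, 311, 318]] axis px [315.1 187.1] [316.1 166.9]
scene3 vertical -4.94 edges [ -7.8 -10. ] [[105, 225, 231], [145, 229, 237]] axis px [233.9 140.3] [232.3 121.8]
```

Handle tilt is within about 1° of its original attitude. Next I lower it into the rest.

Request:
servo_tool(
  targets=[
    {"offset": [0,0.001,0.015],"dr": [0,0,0]},
    {"offset": [0,0.001,0.035],"dr": [0,0,0]},
    {"offset": [0,0.001,0.055],"dr": [0,0,0]},
    {"offset": [0,0.001,0.065],"dr": [0,0,0]},
    {"offset": [0,0.001,0.072],"dr": [0,0,0]},
    {"offset": [0,0.001,0.079],"dr": [0,0,0]},
    {"offset": [0,0.001,0.085],"dr": [0,0,0]},
    {"offset": [0,0.001,0.085],"dr": [0,0,0]},
    {"offset": [0,0.001,0.085],"dr": [0,0,0]},
  ],
)

```text
time_s: 21.93
position: [0.4161, 0.2132, 0.1138]
tcp_rot: [[-0.999, 0.032, 0.0], [0.032, 0.999, 0.0], [-0.0, 0.0, -1.0]]
force: [0.0, -0.7, -3.5]
opening: 0.275
grasp_force: 30.0
```

Request:
servo_tool(
  targets=[
    {"offset": [0,0,0.006],"dr": [0,0,0]},
    {"offset": [0,0,0.012],"dr": [0,0,0]},
    {"offset": [0,0,0.018],"dr": [0,0,0]},
    {"offset": [0,0,0.024],"dr": [0,0,0]},
    {"offset": [0,0,0.03],"dr": [0,0,0]},
    {"offset": [0,0,0.035],"dr": [0,0,0]},
    {"offset": [0,0,0.036],"dr": [0,0,0]},
    {"offset": [0,0,0.036],"dr": [0,0,0]},
  ],
)

```text
time_s: 22.6
position: [0.4156, 0.2132, 0.0772]
tcp_rot: [[-1.0, 0.031, -0.001], [0.031, 1.0, -0.0], [0.001, -0.0, -1.0]]
force: [0.3, -0.8, -3.0]
opening: 0.272
grasp_force: 30.0
```

Free entry. I'll seat the last few millimetres gently.

Request:
servo_tool(
  targets=[
    {"offset": [0,0,0.001],"dr": [0,0,0]},
    {"offset": [0,0,0.002],"dr": [0,0,0]},
    {"offset": [0,0,0.003],"dr": [0,0,0]},
    {"offset": [0,0,0.003],"dr": [0,0,0]},
    {"offset": [0,0,0.003],"dr": [0,0,0]},
  ],
)

```text
time_s: 23.02
position: [0.416, 0.2133, 0.0749]
tcp_rot: [[-1.0, 0.031, 0.0], [0.031, 1.0, 0.0], [-0.0, 0.0, -1.0]]
force: [-0.3, 0.4, -2.9]
opening: 0.269
grasp_force: 30.0
```

Request:
servo_tool(
  targets=[
    {"offset": [0,0,0.0005],"dr": [0,0,0]},
    {"offset": [0,0,0.001],"dr": [0,0,0]},
    {"offset": [0,0,0.001],"dr": [0,0,0]},
    {"offset": [0,0,0.001],"dr": [0,0,0]},
  ],
)

```text
time_s: 23.35
position: [0.4161, 0.2133, 0.0745]
tcp_rot: [[-1.0, 0.031, 0.001], [0.031, 1.0, 0.0], [-0.001, 0.0, -1.0]]
force: [-1.0, -0.5, 5.4]
opening: 0.271
grasp_force: 30.0
```

Request:
servo_tool(
  targets=[
    {"offset": [0,0,-0.0005],"dr": [0,0,0]},
    {"offset": [0,0,-0.0005],"dr": [0,0,0]},
    {"offset": [0,0,-0.0005],"dr": [0,0,0]},
    {"offset": [0,0,-0.0005],"dr": [0,0,0]},
    {"offset": [0,0,-0.0005],"dr": [0,0,0]},
    {"offset": [0,0,-0.0005],"dr": [0,0,0]},
    {"offset": [0,0,-0.0005],"dr": [0,0,0]},
    {"offset": [0,0,-0.0005],"dr": [0,0,0]},
    {"offset": [0,0,-0.0005],"dr": [0,0,0]},
    {"offset": [0,0,-0.0005],"dr": [0,0,0]},
    {"offset": [0,0,-0.0005],"dr": [0,0,0]},
    {"offset": [0,0,-0.0005],"dr": [0,0,0]},
  ],
  gripper=-1,
)

```text
time_s: 24.35
position: [0.4159, 0.2133, 0.0742]
tcp_rot: [[-1.0, 0.031, -0.0], [0.031, 1.0, -0.0], [0.0, -0.0, -1.0]]
force: [0.4, 0.1, 0.6]
opening: 0.988
grasp_force: 0.0
```

Request:
servo_tool(
  targets=[
    {"offset": [0,0,-0.005],"dr": [0,0,0]},
    {"offset": [0,0,-0.015],"dr": [0,0,0]},
    {"offset": [0,0,-0.035],"dr": [0,0,0]},
    {"offset": [0,0,-0.065],"dr": [0,0,0]},
    {"offset": [0,0,-0.095],"dr": [0,0,0]},
    {"offset": [0,0,-0.125],"dr": [0,0,0]},
    {"offset": [0,0,-0.145],"dr": [0,0,0]},
    {"offset": [0.03,0.03,-0.15],"dr": [0,0,0]},
    {"offset": [0.06,0.06,-0.15],"dr": [0,0,0]},
    {"offset": [0.085,0.09,-0.15],"dr": [0,0,0]},
    {"offset": [0.11,0.12,-0.15],"dr": [0,0,0]},
    {"offset": [0.135,0.15,-0.15],"dr": [0,0,0]},
    {"offset": [0.16,0.18,-0.15],"dr": [0,0,0]},
    {"offset": [0.18,0.21,-0.15],"dr": [0,0,0]},
    {"offset": [0.2,0.24,-0.15],"dr": [0,0,0]},
    {"offset": [0.21,0.27,-0.15],"dr": [0,0,0]},
    {"offset": [0.22,0.29,-0.15],"dr": [0,0,0]},
    {"offset": [0.22,0.29,-0.15],"dr": [0,0,0]},
    {"offset": [0.22,0.29,-0.15],"dr": [0,0,0]},
  ],
)

```text
time_s: 25.93
position: [0.2043, 0.5104, 0.2242]
tcp_rot: [[-1.0, 0.029, 0.0], [0.029, 1.0, -0.001], [-0.0, -0.001, -1.0]]
force: [-0.0, 0.4, -0.3]
opening: 1.0
grasp_force: 0.0
```

```bash
python3 - <<'E'
from rig import bot,viewer
import cv2,numpy as np
from h import *
c=viewer.capture("scene");np.savez("pics/scene4.npz",**c);d=viewer.capture("top");np.savez("pics/top4.npz",**d)
r=lambda i:cv2.resize(i,(390,290),interpolation=cv2.INTER_CUBIC)
C,D=c["color"][...,::-1],d["color"][...,::-1]
cv2.imwrite("pics/crop5.png",np.vstack([np.hstack([r(D[170:240,195:275]),r(D[145:220,300:400])]),np.hstack([r(C[155:230,190:270]),r(C[220:290,285:385])])]))
a=load("scene0")
A=np.array([.4479,-.0045,.0777]);B=np.array([.4747,-.0981,.0753])
def proj(c,X):
    p=c["camera_matrix"]@(c["R"]@X+c["t"]);return p[:2]/p[2]
def red(c):
    I=c["color"].astype(float);return np.clip((I[...,0]-np.maximum(I[...,1],I[...,2]))/(I.max(2)+10),0,1)
for i in range(8):
    x,y=np.round(proj(a,A+(B-A)*i/7)).astype(int);o=[]
    for R in(red(a),red(c)):
        f=cv2.resize(R[y-14:y+16,x-1:x+2].mean(1).reshape(-1,1).astype(np.float32),(1,300))[:,0];n=np.where(f>.42)[0];o+=[n.min()/10,n.max()/10]
    print(7-i,round(o[2]-o[0],1),round(o[3]-o[1],1))
s=bot.read_state();print(s["position"],s["force"],s["time_s"],s["opening"])
E
```

```text
7 1.2 1.3
6 1.3 1.3
5 1.8 1.6
4 1.3 1.3
3 1.5 1.4
2 1.6 1.6
1 1.3 1.2
0 1.5 1.3
[0.20502234 0.50888458 0.22412722] [ 0.54851278  0.58147262 -0.04132391] 26.0333 1.0008487370037147
```

View pics/crop5.png

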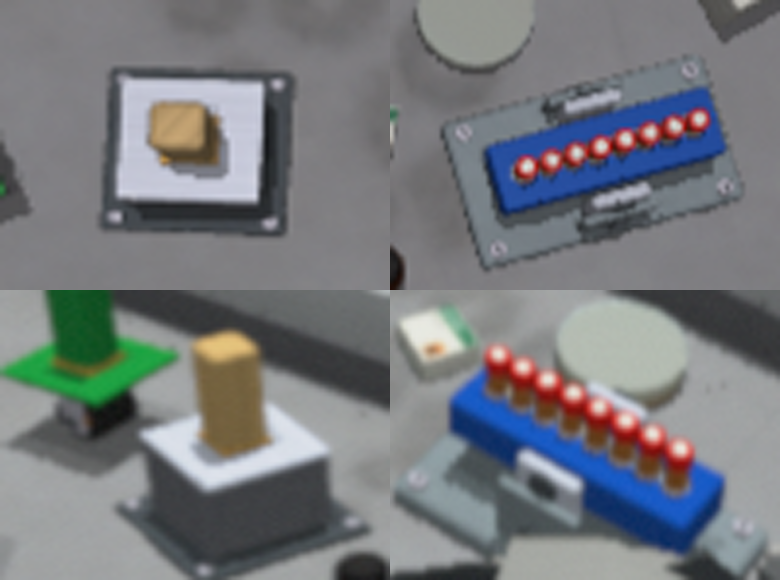

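The last picture shows the roller flat in its rest (guard on the rim). All eight caps sit 1.2–1.8 px lower, against 1.65 px for the full 4 mm. Handing in.

```bash
python3 -c "
from rig import ticket
print(ticket.hand_in())"
```

```text
the job is handed in; nothing more can be done
None
```

The job is handed in (no verdict came back): by the final pictures all eight caps look home (about 3–4 mm of their 4 mm), wrist readings while rolling stayed at 9–17 N, and the roller hangs in its rest again.

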